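# Close a wheel-drilling jig and lock it with a spring cotter

## Task

Close the drilling jig over the wheel that lies in it: lift the drill plate by its bar, lower it level onto the two guide pins, without dropping it, until it rests flat on both pin shoulders. Then lock it: push the straight leg of the spring cotter through the cross hole of the taller pin until its bow has snapped over the pin, and let go. Leave the straight pin without a bow, the spare wheel and the screwdriver where they are.

Things in the scene. Friction and masses are not known exactly. Their poses are not given: they have to be found in the camera images.
- jig: The drilling jig, fixed to the table: bare metal base 120 (x) x 210 (y) x 15 mm, a 100 mm white wheel lying in its middle (top at 39 mm) and two upright steel guide pins of 24 mm diameter at y = +70 and -70 mm. Origin: centre of its underside, z up. The pin at +y is taller (top 96 mm above the table), the other's top is at 75 mm. Both end in a 9 mm long taper to 12 mm diameter.
- jig_rest (a point): Point half-way between the two pins at the height of the pin shoulders (34 mm diameter, 42 mm above the table) on which the plate comes to rest; axes as the jig's.
- jig_hole (a point): Centre of the cross hole of the taller pin, 74 mm above the table, axes as the jig's. The through hole runs level along the jig's x axis, 8 x 8 mm, both mouths alike and flared to about 14 mm wide and 13 mm high; there the pin is waisted to 20 mm diameter over 14 mm of height, where the bow comes to lie.
- plate_bar (a point): Centre of the bar handle of the loose drill plate, 40 mm above the plate's underside. The bar is black, 14 mm wide (x), 80 mm long (y), 16 mm high, with 24 mm of room under it and two posts 54 mm apart. z is up out of the plate.
- plate_foot (a point): Centre of the drill plate's underside, 40 mm below plate_bar, same axes. It coincides with jig_rest when the plate is fully down.
- plate: The drill plate, origin at plate_foot: aluminium, 60 (x) x 190 (y) x 8 mm, about 0.4 kg, with two dark steel guide bushes (bore 27 mm, outside 36 mm, standing 11 mm above the plate) at y = +70 and -70 mm. Both ends are alike: it fits either way round.
- cotter_grip (a point): Centre of the grey plastic grip block of the loose spring cotter, which lies flat on the table: block 40 (x) x 14 (y) x 20 mm (z), this point 10 mm above its underside and on the leg's axis. x points along the leg to its tip, z is up as it lies.
- cotter_seat (a point): Point on the cotter's leg axis 50 mm ahead (+x) of cotter_grip, same axes; it coincides with jig_hole when the cotter is home (about 1.5 mm of play either way; the flange's nose stops it on the pin).
- cotter_tip (a point): Tip of the cotter's leg, 92 mm ahead (+x) of cotter_grip, same axes.
- cotter: The spring cotter, about 55 g, origin 10 mm below cotter_grip, same axes: grip block, plastic flange 18 x 20 mm to x = 36 mm with a 14 x 13 mm nose to 38.5 mm, straight steel leg of 5 mm diameter to x = 92 mm and, on its +y side, a sprung bow of 5 mm wire that starts at x = 23 mm, runs 14 mm beside the leg, bends in to 6 mm from it at x = 62 mm and gently out again to 15 mm at x = 84 mm (wire centres).
- bow (a joint): Swing of the bow about its root at the grip (rad): 0 at rest, growing as it springs away from the leg. In passing the pin it is forced out to about 0.1, which takes a push of roughly 6 to 18 N along the leg; it snaps back near 0 when home.
- drift_grip (a point): Bystander: a straight pin with the same grey grip and flange as the cotter and the same leg, but no bow. Centre of its grip block, x along its leg.
- spare_wheel: Bystander: a second 100 mm white wheel lying on the table, 24 mm high; origin at the centre of its underside.
- screwdriver_grip (a point): Bystander: a 200 mm screwdriver with orange handle; point in its handle.

How it is judged:
On the way, in this order (a step that is already met when the one before it is completed fails the run):
1. the drill plate rests flat on both pin shoulders (z of plate_foot in the frame of jig_rest between -0.004 and 0.004 m and horizontal distance between plate_foot and jig_rest below 0.005 m and angle between plate_foot's own z axis and vertical below 0.05 rad and angle between the y axis of plate_foot and the y axis of jig_rest, either way round below 0.07 rad), for 0.2 s.
2. the cotter's leg is through the cross hole and its bow has snapped over the pin (distance between cotter_seat and jig_hole below 0.004 m and angle between the x axis of cotter_seat and the x axis of jig_hole, either way round below 0.3 rad and value of joint bow below 0.03 rad), for 0.2 s.
At the end, for the whole second after the job is handed in: Plate flat on the shoulders (4 mm in height, 5 mm sideways, 0.05 rad tilt, either way round); cotter home in the taller pin (seat within 4 mm of the hole centre, leg within 0.3 rad of its axis, from either side, bow below 0.03 rad); both at rest (all of step 1 and all of step 2 and linear speed of each of plate, cotter below 0.02 m/s); the robot touches nothing.
It fails at once if the plate tilts more than 0.2 rad on the guide pins (horizontal distance between plate_foot and jig_rest below 0.04 m and z of plate_foot in the frame of jig_rest below 0.05 m and angle between plate_foot's own z axis and vertical above 0.2 rad).
It fails at once if the plate is dropped onto the jig (faster than 0.4 m/s on the guide pins) (horizontal distance between plate_foot and jig_rest below 0.04 m and z of plate_foot in the frame of jig_rest below 0.05 m and linear speed of plate above 0.4 m/s).
It fails at once if the straight pin is moved more than 30 mm (distance of drift_grip from where it was at the start of the episode above 0.03 m).
It fails at once if the spare wheel is moved more than 30 mm (distance of spare_wheel from where it was at the start of the episode above 0.03 m).
It fails at once if the screwdriver is moved more than 30 mm (distance of screwdriver_grip from where it was at the start of the episode above 0.03 m).
It also fails if it takes over 72 s, if anything falls off the work surface, if the arm or the gripper's body presses on something with over 40 N, if the wrist force passes 120 N, or if a joint passes its speed limit or range.

## Robot

A 6-joint arm with a two-finger parallel gripper is mounted at the origin on the work surface. World frame = base frame: x ahead of the robot, y to its left, z up, the work surface at z = 0. Lengths are in m, angles in rad, forces in N, time in s.
With the tool pointing down it reaches from about 0.3 to 1 m from the base axis. Payload 5.1 kg.
Tool frame: the origin (TCP) lies between the finger pads; the fingertips stand 19 mm ahead of it and the grasp point (between the pads) is the TCP; x points along the fingers, y is the direction in which the jaws open and shut, and the axes are right-handed (so a half turn about x gives the same grasp; the last joint's range is limited). The gripper opens to 95 mm and grips with 3 to 60 N. Pads are 20 mm wide; open, the fingers measure 119 mm over their backs; the gripper's body (75 mm by 180 mm) begins 59 mm behind the grasp point.
Start: joints at [1.216, 0.124, 1.65, -0, 1.367, -0.083], TCP at [0.175, 0.626, 0.234] pointing down, gripper open.
Joint ranges: [-2.61, 2.61], [-1.02, 2.33], [0.03, 2.71], [-1.35, 4.49], [0.32, 2.68], [-2.91, 2.91]. Speed limits (rad/s): [2.57, 2.57, 3.14, 3.14, 3.14, 3.14].

## Interface

Orientations are given as [roll, pitch, yaw] about the fixed x, y, z axes, in that order (R = Rz(yaw) Ry(pitch) Rx(roll)).
In Python, from bench import env gives the robot as it stands.
- The arm moves only by the tool step_arm, never from a script. Its argument "motion" is a list of rows, each a list of 2 entries, a list of its own where there are three numbers: the shift along the tool's x, y, z in m, then the turn about the tool's x in degrees. A call has 1 to 8 rows; each row is the pose to reach, as a shift and turn from the pose commanded when the call began, along the tool's axes at that moment; what a row does not reach only later rows make up. A row lasts 1/12 s, in which the tool goes at most 41.7 mm and 7.16 degrees, less where a joint would pass 70% of its speed; a pose out of reach is approached as far as the arm can. A call with a gripper value outside its range is refused whole. "grip" is the finger opening in m, from 0 to 0.0951, set as the call begins (left out, the last holds). The fingers move at their own pace and stop on an object; "squeeze" is the grip in N (left out, the last holds). Time passes only in rows, so rows that repeat a pose let the fingers close. It gives the time, the measured TCP pose, the force and the opening at its end, in the units of the state.
- env.get_state(): the state, without advancing time (a new reading comes with each control period).
- env.grab_frame(name): name is "scene" or "top" or "wrist"; returns the picture (480x640x3 uint8, red, green, blue); there is no depth.
- env.camera_params(name): a dict with "fovy" (degrees; the focal length in pixels is half the picture's height over the tangent of half this angle, whatever the lens; pixels are square), "cx", "cy" (the principal point, pixels), "k1" (the pictures are not rectified: a ray, as slopes to the right and down, at radius r is drawn at 1 + k1 r^2 times it, then the intrinsics apply), "extrinsics" (4x4, takes a point from world to camera coordinates). Camera axes: x right, y down, z forward; pixel columns grow to the right and rows downward; lengths in m; the calibration is good to about 2 mm. A picture is of the moment at which its call begins: read the wrist's pose just before it. camera_params takes no time and is no camera call; for the wrist camera it gives the pose at the moment of the call.
- env.sign_off(): hands the job in, once; it reports no verdict.
The state is a dict: "t": time; "joint_positions": joint angles; "qvel": joint speeds; "joint_torque": joint torques, N m; "ee_pos": TCP position; "orientation": TCP orientation; "contact_force": force on the tool from outside, world axes, zero at the start; "torque": the same for the moment, N m; "width": opening from 0.0 (shut) to 1.0 (fully open).
Only numpy, scipy, OpenCV 4.12 (cv2) and the standard library are available. Lean on these libraries where they do the work, as an engineer would, in place of code of your own. Each camera call takes 0.05 s, during which the arm holds its last target. There are 200 camera calls.

## Working session

There is one attempt and no reset: what is moved stays moved. The work goes in short steps, Python scripts to look and compute and a tool call to move; the robot and the scene stay as the last step left them, time stands still between calls to the robot, and variables do not carry over. Pictures are saved under pics/ and viewed, about 8 in all and at most 12, crops included, and the job is handed in when it is done.

Besides the shell and the picture viewer there is one more tool, called after "Request:" by a JSON object that holds its "name" and its "arguments", one argument or row to a line. step_arm: Moves the arm, as the interface text tells. Its arguments: {"type":"object","properties":{"motion":{"type":"array","items":{"type":"array"}},"grip":{"type":"number"},"squeeze":{"type":"number"}},"required":["motion"]}

```bash
mkdir -p pics; ls; python3 - <<'E'
from bench import env
import cv2
s=env.get_state();print(s)
for n in("scene","top","wrist"):
    p=env.camera_params(n);print(n,p)
    cv2.imwrite(f"pics/{n}0.png",env.grab_frame(n)[:,:,::-1])
E
```

```text
pics
{'t': 0.0, 'joint_positions': array([ 1.21642720e+00,  1.24474302e-01,  1.65167321e+00, -2.68577971e-06,
        1.36747108e+00, -8.26130821e-02]), 'qvel': array([-0.0001429 , -0.00071812,  0.00046002,  0.00111197, -0.00063301,
        0.00221136]), 'joint_torque': array([ 2.00373215e-04, -4.17599845e+01, -3.59934032e+01,  7.73694017e-02,
        4.91412822e-02, -1.77344332e-04]), 'ee_pos': array([0.17430384, 0.62557241, 0.2324074 ]), 'orientation': array([-1.65211157,  1.56877038, -1.92386707]), 'contact_force': array([-0.52674581, -0.3623228 ,  0.71324313]), 'torque': array([-0.00386271,  0.03412608, -0.00945597]), 'width': 1.0022008647487848}
scene {'fovy': 57.5147847754117, 'cx': 319.9996987761687, 'cy': 237.24502894956578, 'k1': -0.007706426535601591, 'extrinsics': array([[ 8.75394221e-01,  4.83409387e-01,  5.66804656e-04,
        -4.88912229e-01],
       [ 3.10547931e-01, -5.61464303e-01, -7.67018787e-01,
        -1.37663840e-01],
       [-3.70465841e-01,  6.71619834e-01, -6.41624391e-01,
         1.04024063e+00],
       [ 0.00000000e+00,  0.00000000e+00,  0.00000000e+00,
         1.00000000e+00]])}
top {'fovy': 47.304498462107645, 'cx': 319.9844990809568, 'cy': 236.889148800202, 'k1': -0.08633858339778157, 'extrinsics': array([[-0.02196556, -0.99961201,  0.01712704, -0.03602524],
       [-0.98579146,  0.01880194, -0.1669182 ,  0.59526236],
       [ 0.16653142, -0.02055014, -0.98582198,  1.15301944],
       [ 0.        ,  0.        ,  0.        ,  1.        ]])}
wrist {'fovy': 61.221805759348264, 'cx': 316.38053980303357, 'cy': 239.89483627551286, 'k1': -0.027995161238071806, 'extrinsics': array([[ 0.26995036,  0.9628726 , -0.00177645, -0.64893267],
       [ 0.92885336, -0.25992578,  0.26395082, -0.03010331],
       [ 0.25368927, -0.07290368, -0.9645345 ,  0.39069558],
       [ 0.        ,  0.        ,  0.        ,  1.        ]])}
```

View pics/top0.png

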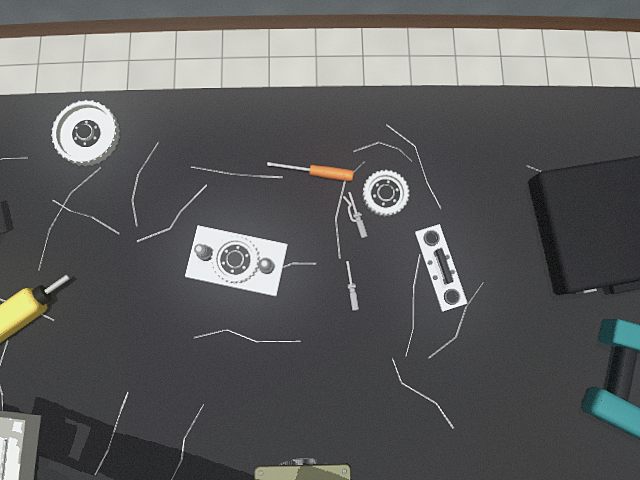

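View pics/scene0.png

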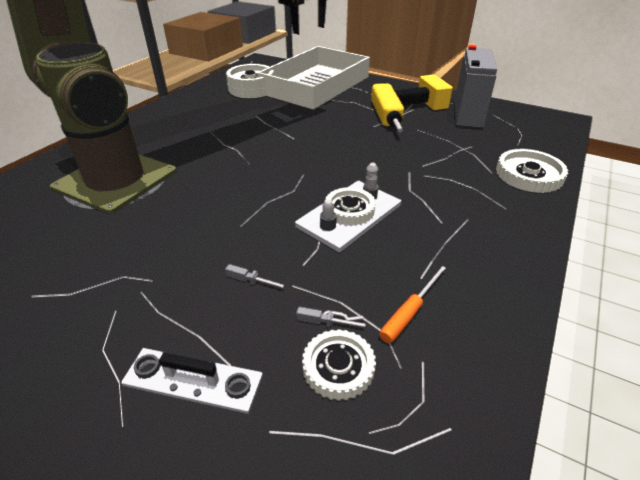

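The top view shows the jig (235,259) with its pins at (203,251) and (267,266), the plate (441,268) and the cotter grip (361,229) with its leg pointing up. The drift is at (353,295), the spare wheel at (386,192) and the screwdriver at (330,173). In the scene view the pin at (372,175) is the taller one and lies towards +y.

```bash
cat > h.py <<'E'
import numpy as np, cv2
from bench import env
def K(p):
    f=240/np.tan(np.radians(p["fovy"])/2)
    return np.array([[f,0,p["cx"]],[0,f,p["cy"]],[0,0,1]]), np.array([p["k1"],0,0,0,0.])
def ray(p,uv):
    k,d=K(p); E=p["extrinsics"]
    n=cv2.undistortPoints(np.array(uv,float).reshape(-1,1,2),k,d).reshape(-1,2)
    D=np.c_[n,np.ones(len(n))]@E[:3,:3]; return -E[:3,:3].T@E[:3,3],D
def onz(p,uv,z):
    c,D=ray(p,uv); return c+D*((z-c[2])/D[:,2])[:,None]
def proj(p,X):
    k,d=K(p);E=p["extrinsics"]
    return cv2.projectPoints(np.array(X,float).reshape(-1,3),cv2.Rodrigues(E[:3,:3])[0],E[:3,3],k,d)[0].reshape(-1,2)
def snap(n,f):
    p=env.camera_params(n); im=env.grab_frame(n)[:,:,::-1].copy(); cv2.imwrite("pics/"+f+".png",im); return p,im
E
python3 - <<'E'
from h import *
p=env.camera_params("top"); im=cv2.imread("pics/top0.png")
g=cv2.cvtColor(im,cv2.COLOR_BGR2GRAY)
m=(g>110).astype(np.uint8)
for c in cv2.findContours(m,cv2.RETR_EXTERNAL,cv2.CHAIN_APPROX_NONE)[0]:
    a=cv2.contourArea(c)
    if a<60: continue
    r=cv2.minAreaRect(c); 
    if r[0][1]<120 or r[0][1]>330 or not 130<r[0][0]<500: continue
    print(a,np.round(r[0],1),np.round(r[1],1),np.round(onz(p,[r[0]],.01)[0],3)); print(np.round(onz(p,cv2.boxPoints(r),.01)[:,:2],3).tolist())
w=env.camera_params("wrist");E=w["extrinsics"];print("wristcam",-E[:3,:3].T@E[:3,3])
pts=[(203,251),(267,266)]
print(onz(p,[pts[0]],.09),onz(p,[pts[1]],.07))
E
```

```text
183.5 [351.3 285.3] [49.5  7.3] [ 0.49  -0.117  0.01 ]
[[0.544, -0.103], [0.546, -0.119], [0.436, -0.131], [0.434, -0.115]]
80.5 [413.2 305.1] [  5. 103.] [ 0.442 -0.254  0.01 ]
[[0.331, -0.231], [0.559, -0.267], [0.557, -0.279], [0.329, -0.242]]
4949.0 [251.1 263.3] [125.4  54.2] [0.544 0.107 0.01 ]
[[0.516, 0.258], [0.637, 0.235], [0.572, -0.044], [0.453, -0.017]]
2267.5 [452.2 288.9] [132.3  62.6] [ 0.476 -0.345  0.01 ]
[[0.621, -0.265], [0.634, -0.412], [0.335, -0.423], [0.325, -0.282]]
126.5 [174.9 216.7] [11.7 89.5] [0.654 0.282 0.01 ]
[[0.601, 0.369], [0.73, 0.212], [0.708, 0.194], [0.58, 0.352]]
390.5 [349.6 218.8] [76.3 30.2] [ 0.642 -0.118  0.01 ]
[[0.729, -0.077], [0.735, -0.147], [0.557, -0.157], [0.552, -0.089]]
1583.5 [385.8 192.2] [45.8 46.1] [ 0.703 -0.204  0.01 ]
[[0.744, -0.14], [0.769, -0.246], [0.663, -0.266], [0.638, -0.162]]
493.5 [315.6 170.4] [17.9 97. ] [ 0.758 -0.042  0.01 ]
[[0.78, 0.07], [0.779, -0.156], [0.736, -0.155], [0.737, 0.07]]
95.5 [141.2 182.5] [12.9 86.8] [0.737 0.363 0.01 ]
[[0.642, 0.399], [0.843, 0.356], [0.835, 0.326], [0.634, 0.37]]
76.5 [418.1 162.7] [99.9 13. ] [ 0.773 -0.283  0.01 ]
[[0.869, -0.21], [0.886, -0.237], [0.679, -0.354], [0.663, -0.327]]
wristcam [0.10403891 0.64553358 0.3837877 ]
[[0.56216696 0.20055822 0.09      ]] [[0.53009803 0.06689242 0.07      ]]
```

```bash
cat >> h.py <<'E'
from scipy.spatial.transform import Rotation as Rn
def tool():
    s=env.get_state(); return np.array(s["ee_pos"]),Rn.from_euler("xyz",s["orientation"]).as_matrix(),s
def go(target,R=None):
    "shift in tool axes to reach world target"
    x,Rm,s=tool(); return np.round(Rm.T@(np.array(target)-x),4)
E
python3 - <<'E'
from h import *
x,R,s=tool();print(R.round(3));print(go([.50,.134,.30]))
p=env.camera_params("top");a=onz(p,[(432,237),(452,297)],.019);print(a,a.mean(0))
E=env.camera_params("wrist")["extrinsics"];c=-E[:3,:3].T@E[:3,3];print(R.T@(c-x),R.T@E[2,:3])
E
```

```text
[[-0.001  0.268  0.963]
 [-0.001  0.963 -0.268]
 [-1.    -0.002 -0.   ]]
[-0.0668 -0.3863  0.4457]
[[ 0.59458701 -0.30318437  0.019     ]
 [ 0.45780175 -0.341018    0.019     ]] [ 0.52619438 -0.32210118  0.019     ]
[-1.51113676e-01 -8.89879987e-06 -7.30960491e-02] [ 9.64494765e-01 -3.48032530e-04  2.64101735e-01]
```

Request:
{"name": "step_arm", "arguments": {
  "motion": [
    [[-0.067,-0.386,0.446],0],
    [[-0.067,-0.386,0.446],0],
    [[-0.067,-0.386,0.446],0],
    [[-0.067,-0.386,0.446],0],
    [[-0.067,-0.386,0.446],0],
    [[-0.067,-0.386,0.446],0],
    [[-0.067,-0.386,0.446],0],
    [[-0.067,-0.386,0.446],0]
  ]
}}

```text
t: 0.82
ee_pos: [0.358, 0.3482, 0.2713]
orientation: [-0.088, 1.571, -0.359]
contact_force: [1.1, 0.2, 0.9]
width: 0.998
```

```bash
python3 - <<'E'
from h import *
print(tool()[0],go([.50,.134,.30]))
E
```

```text
[0.35802646 0.34823168 0.27128637] [-0.0287 -0.1683  0.1942]
```

Request:
{"name": "step_arm", "arguments": {
  "motion": [
    [[-0.029,-0.168,0.194],0],
    [[-0.029,-0.168,0.194],0],
    [[-0.029,-0.168,0.194],0],
    [[-0.029,-0.168,0.194],0],
    [[-0.029,-0.168,0.194],0],
    [[-0.029,-0.168,0.194],0],
    [[-0.029,-0.168,0.194],0],
    [[-0.029,-0.168,0.194],0]
  ]
}}

```text
t: 1.48
ee_pos: [0.5004, 0.1341, 0.3003]
orientation: [-2.041, 1.571, -2.317]
contact_force: [-0.2, -0.7, 0.5]
width: 0.997
```

```bash
python3 - <<'E'
from h import *
print(tool()[0],tool()[1].round(3)); p,im=snap("wrist","w1")
np.save("pics/w1.npy",p,allow_pickle=True)
E
```

```text
[0.50041367 0.13407072 0.30025351] [[-0.     0.273  0.962]
 [-0.     0.962 -0.273]
 [-1.    -0.    -0.   ]]
```

View pics/w1.png

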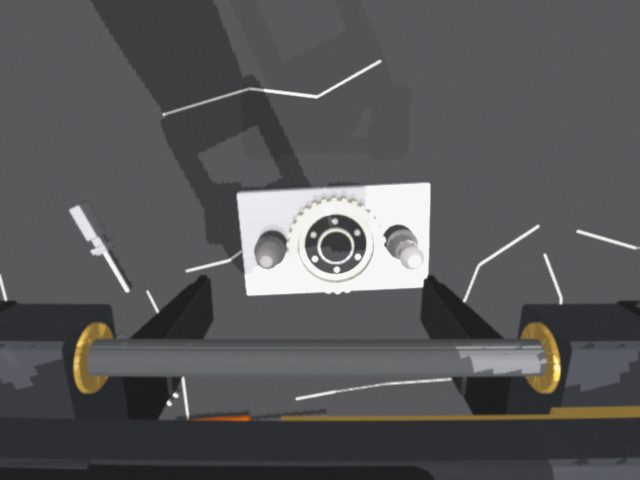

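The wrist view shows the jig base with its corners near (238,193), (430,183), (428,285) and (248,294). The tall pin's cap is near (412,259) and the short one's near (267,256). I'll enlarge it to measure the caps.

```bash
python3 - <<'E'
from h import *
im=cv2.imread("pics/w1.png");p=np.load("pics/w1.npy",allow_pickle=True).item()
g=cv2.cvtColor(im,cv2.COLOR_BGR2GRAY)
m=cv2.morphologyEx((g>150).astype(np.uint8),cv2.MORPH_OPEN,np.ones((5,5)))
c=[c for c in cv2.findContours(m[150:310,200:460],cv2.RETR_EXTERNAL,cv2.CHAIN_APPROX_NONE)[0]]
c=max(c,key=cv2.contourArea)+np.array([200,150]); r=cv2.minAreaRect(cv2.convexHull(c))
q=cv2.approxPolyDP(cv2.convexHull(c),8,True).reshape(-1,2);print(q.tolist())
w=onz(p,q,.015);print(w.round(4).tolist())
b=onz(p,cv2.boxPoints(r),.015)
print("mean",b.mean(0),np.linalg.norm(b[0]-b[1]),np.linalg.norm(b[1]-b[2]))
a=cv2.resize(im[225:280,235:300],None,fx=6,fy=6,interpolation=cv2.INTER_CUBIC);b=cv2.resize(im[225:280,370:435],None,fx=6,fy=6,interpolation=cv2.INTER_CUBIC)
cv2.imwrite("pics/crop1.png",np.hstack([a,b]))
E
```

```text
[[430, 184], [421, 287], [247, 295], [237, 193]]
[[0.5185, 0.2561, 0.015], [0.6323, 0.2219, 0.015], [0.5866, 0.0257, 0.015], [0.4708, 0.053, 0.015]]
mean [0.55311208 0.14165057 0.015     ] 0.2088262652522278 0.12356361995405898
```

View pics/crop1.png

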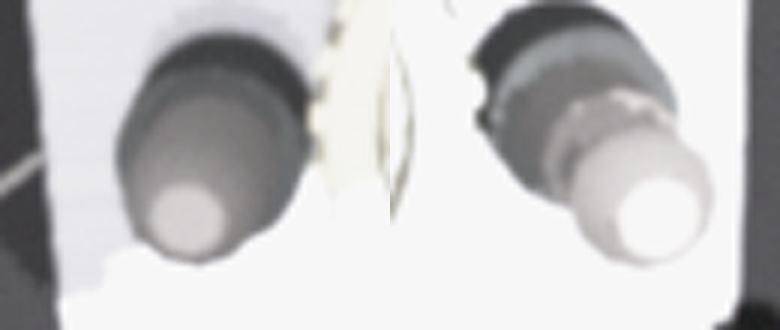

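The crops put the cap of the short pin at full-picture (265.9,261.2) and that of the tall pin at (414.6,260.8).

```bash
python3 - <<'E'
from h import *
p=np.load("pics/w1.npy",allow_pickle=True).item()
t=onz(p,[(414.6,260.8)],.096)[0];s=onz(p,[(265.9,261.2)],.075)[0]
d=t-s;print(t,s,np.linalg.norm(d[:2]),(t+s)/2,np.degrees(np.arctan2(d[1],d[0])))
P=env.camera_params("top");print(proj(P,[t,s]),proj(env.camera_params("scene"),[t,s]))
print(go([.50,-.117,.30]))
E
```

```text
[0.56773415 0.20899342 0.096     ] [0.53638532 0.07241463 0.075     ] 0.14013034210695435 [0.55205974 0.14070402 0.0855    ] 77.07285607522543
[[198.49433619 248.05196405]
 [264.20662078 262.84845293]] [[372.5200414  163.95544272]
 [328.1454216  201.26779696]]
[-2.00e-04 -2.43e-01  6.89e-02]
```

```bash
python3 - <<'E'
from h import *
print(go([.59,-.12,.26]))
E
```

```text
[ 0.0397 -0.2215  0.1564]
```

Request:
{"name": "step_arm", "arguments": {
  "motion": [
    [[0.04,-0.222,0.156],0],
    [[0.04,-0.222,0.156],0],
    [[0.04,-0.222,0.156],0],
    [[0.04,-0.222,0.156],0],
    [[0.04,-0.222,0.156],0],
    [[0.04,-0.222,0.156],0],
    [[0.04,-0.222,0.156],0],
    [[0.04,-0.222,0.156],0]
  ]
}}

```text
t: 2.2
ee_pos: [0.5901, -0.1212, 0.2581]
orientation: [-2.906, 1.568, 3.103]
contact_force: [-1.4, 0.5, -0.5]
width: 1.0
```

```bash
python3 - <<'E'
from h import *
print(tool()[0]); p,im=snap("wrist","w2")
np.save("pics/w2.npy",p,allow_pickle=True)
E
```

```text
[ 0.59014045 -0.12120998  0.25811575]
```

View pics/w2.png

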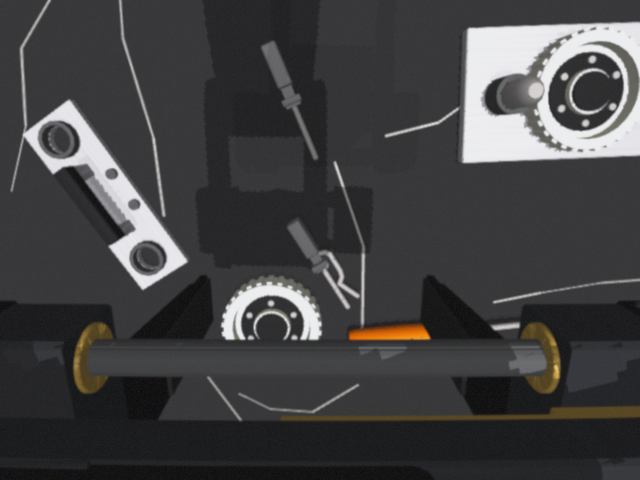

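The wrist view shows the plate with its bushes at (60,138) and (149,257) and its corners at (25,130), (72,100), (187,262) and (145,290). The cotter's grip runs from (295,222) to (318,258) with its tip at (349,308) and the bow on its right. The drift is at (277,65).

```bash
python3 - <<'E'
from h import *
im=cv2.imread("pics/w2.png");p=np.load("pics/w2.npy",allow_pickle=True).item()
g=cv2.cvtColor(im,cv2.COLOR_BGR2GRAY)
m=cv2.morphologyEx((g>170).astype(np.uint8),cv2.MORPH_OPEN,np.ones((3,3)));m[:, 200:]=0
m=cv2.morphologyEx(m,cv2.MORPH_CLOSE,np.ones((31,31)))
c=max(cv2.findContours(m,cv2.RETR_EXTERNAL,cv2.CHAIN_APPROX_NONE)[0],key=cv2.contourArea)
q=cv2.approxPolyDP(cv2.convexHull(c),6,True).reshape(-1,2);w=onz(p,q,.008);print(q.tolist(),w.round(4).tolist())
print([np.linalg.norm(w[i]-w[i-1]).round(4) for i in range(len(w))],w.mean(0))
b=onz(p,[(60,138),(149,257)],.019);d=b[0]-b[1];print("bush",b,np.linalg.norm(d),b.mean(0),np.degrees(np.arctan2(d[1],d[0])))
a=cv2.resize(im[205:325,270:380],None,fx=5,fy=5,interpolation=cv2.INTER_CUBIC)
cv2.imwrite("pics/crop2.png",a)
E
```

```text
[[67, 101], [185, 258], [144, 288], [23, 136]] [[0.4286, -0.3223, 0.008], [0.6064, -0.2682, 0.008], [0.6259, -0.3225, 0.008], [0.4461, -0.3779, 0.008]]
[np.float64(0.0583), np.float64(0.1858), np.float64(0.0577), np.float64(0.1882)] [ 0.526754   -0.32273009  0.008     ]
bush [[ 0.45991436 -0.33664713  0.019     ]
 [ 0.59306332 -0.29866036  0.019     ]] 0.13846169562016972 [ 0.52648884 -0.31765374  0.019     ] -164.076801160751
```

View pics/crop2.png

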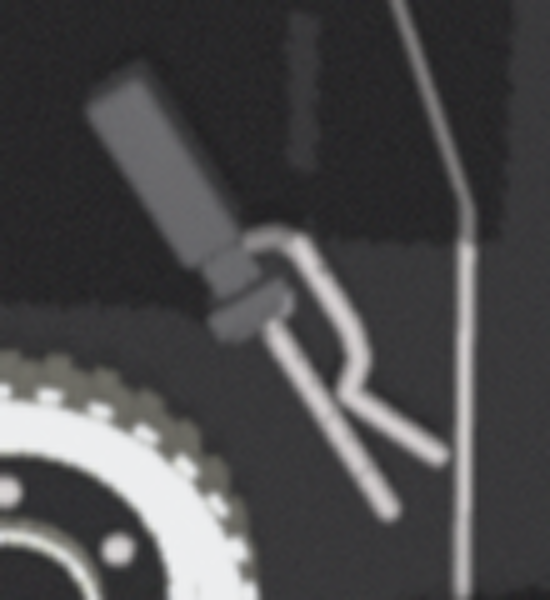

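The crop shows the centre of the block's top at (163,172), the leg's root at (270,325) and its tip at (390,517).

```bash
python3 - <<'E'
from h import *
p=np.load("pics/w2.npy",allow_pickle=True).item()
f=lambda u,v:(270+u/5-.4,205+v/5-.4)
G=onz(p,[f(163,172)],.02)[0];L=onz(p,[f(270,325),f(390,517)],.01)
d=L[1]-L[0];print("grip",G,"leg",L,np.degrees(np.arctan2(d[1],d[0])));e=L[1]-G;print(np.linalg.norm(e[:2]),np.degrees(np.arctan2(e[1],e[0])))
q=onz(p,[f(87,107),f(140,75),f(238,235),f(187,268)],.02);print(q.round(4).tolist())
print("wheel",onz(p,[(271,315)],.024))
print(go([.5268,-.3205,.20]))
E
```

```text
grip [ 0.61692159 -0.14368748  0.02      ] leg [[ 0.6571167  -0.13259386  0.01      ]
 [ 0.70596182 -0.11950035  0.01      ]] 15.006016661492136
0.09226689662841989 15.197263114307141
[[0.6001, -0.1544, 0.02], [0.5968, -0.1425, 0.02], [0.6336, -0.1329, 0.02], [0.6375, -0.1447, 0.02]]
wheel [[ 0.68551308 -0.19736535  0.024     ]]
[ 0.0586 -0.2109 -0.0063]
```

```bash
python3 - <<'E'
from h import *
R=tool()[1];print(go([.469,-.337,.27]),np.degrees(np.arctan2(R[1,1],R[0,1])))
E
```

```text
[-0.0112 -0.2423 -0.0577] 74.37427899776878
```

Request:
{"name": "step_arm", "arguments": {
  "motion": [
    [[-0.011,-0.242,-0.058],-31.7],
    [[-0.011,-0.242,-0.058],-31.7],
    [[-0.011,-0.242,-0.058],-31.7],
    [[-0.011,-0.242,-0.058],-31.7],
    [[-0.011,-0.242,-0.058],-31.7],
    [[-0.011,-0.242,-0.058],-31.7],
    [[-0.011,-0.242,-0.058],-31.7],
    [[-0.011,-0.242,-0.058],-31.7]
  ]
}}

```text
t: 2.92
ee_pos: [0.4688, -0.3369, 0.2717]
orientation: [-0.145, 1.57, 0.135]
contact_force: [1.1, 0.5, -0.2]
width: 0.996
```

```bash
python3 - <<'E'
from h import *
x,R,s=tool();print(x,R.round(3),s["joint_positions"].round(2)); p,im=snap("wrist","w3")
np.save("pics/w3.npy",p,allow_pickle=True)
g=cv2.cvtColor(im,cv2.COLOR_BGR2GRAY)
m=cv2.morphologyEx((g>170).astype(np.uint8),cv2.MORPH_OPEN,np.ones((3,3)))
m=cv2.morphologyEx(m,cv2.MORPH_CLOSE,np.ones((15,15)))
c=max(cv2.findContours(m[:330],cv2.RETR_EXTERNAL,cv2.CHAIN_APPROX_NONE)[0],key=cv2.contourArea)
q=cv2.approxPolyDP(cv2.convexHull(c),6,True).reshape(-1,2);w=onz(p,q,.008);print(q.tolist(),w.round(4).tolist())
print([np.linalg.norm(w[i]-w[i-1]).round(4) for i in range(len(w))],w.mean(0))
E
```

```text
[ 0.46876223 -0.33686302  0.27172337] [[ 0.001 -0.276  0.961]
 [ 0.     0.961  0.276]
 [-1.    -0.     0.001]] [-0.72 -0.06  1.77  0.    1.43 -2.57]
[[331, 105], [419, 151], [342, 329], [287, 329], [284, 162]] [[0.3729, -0.3501, 0.008], [0.3907, -0.2528, 0.008], [0.6003, -0.2698, 0.008], [0.6174, -0.3296, 0.008], [0.4385, -0.3802, 0.008]]
[np.float64(0.0722), np.float64(0.0989), np.float64(0.2104), np.float64(0.0622), np.float64(0.1859)] [ 0.48397085 -0.3165109   0.008     ]
```

View pics/w3.png

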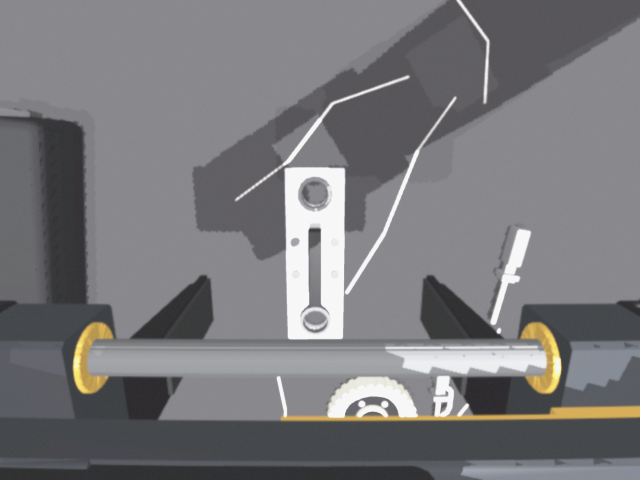

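The wrist view shows the plate upright in the picture: top corners (285,168) and (345,168), bush rims near (315,192) and (315,317), and the bar between (308,228) and (322,306).

```bash
python3 - <<'E'
from h import *
p=np.load("pics/w3.npy",allow_pickle=True).item();im=cv2.imread("pics/w3.png")
g=cv2.cvtColor(im,cv2.COLOR_BGR2GRAY)
k=cv2.createCLAHE(2,(4,4)).apply(g)
for (u,v) in [(315,192),(315,317)]:
    h=cv2.HoughCircles(cv2.resize(g[v-25:v+20,u-28:u+28],None,fx=8,fy=8,interpolation=cv2.INTER_CUBIC),cv2.HOUGH_GRADIENT,1.5,20,param1=80,param2=25,minRadius=70,maxRadius=170)
    if h is not None: print([(u-28+a/8-.4,v-25+b/8-.4,r/8) for a,b,r in h[0][:4]])
e=onz(p,[(285,168),(345,168)],.008);print("end",e,e.mean(0),np.linalg.norm(e[0]-e[1]))
b=onz(p,[(315,192),(315,317)],.019);d=b[1]-b[0];print(b,np.linalg.norm(d),b.mean(0),np.degrees(np.arctan2(d[1],d[0])))
E
python3 - <<'E'
import cv2
im=cv2.imread("pics/w3.png");cv2.imwrite("pics/crop3.png",cv2.resize(im[160:345,280:350],None,fx=3.2,fy=3.2,interpolation=cv2.INTER_CUBIC))
E
```

```text
[(np.float32(314.44376), np.float32(193.69376), np.float32(17.225)), (np.float32(312.56876), np.float32(192.00626), np.float32(14.5625)), (np.float32(317.81876), np.float32(194.63126), np.float32(20.09375)), (np.float32(312.56876), np.float32(195.38126), np.float32(14.61875))]
[(np.float32(315.00626), np.float32(318.69376), np.float32(13.45625)), (np.float32(315.19376), np.float32(315.88126), np.float32(13.1375)), (np.float32(314.81876), np.float32(323.94376), np.float32(17.0375)), (np.float32(312.19376), np.float32(318.13126), np.float32(11.1125))]
end [[ 0.44404795 -0.37765631  0.008     ]
 [ 0.42736413 -0.31926437  0.008     ]] [ 0.43570604 -0.34846034  0.008     ] 0.060728646303564456
[[ 0.45759003 -0.34219402  0.019     ]
 [ 0.58920862 -0.30470686  0.019     ]] 0.13685298537025617 [ 0.52339932 -0.32345044  0.019     ] 15.89783537155413
```

View pics/crop3.png

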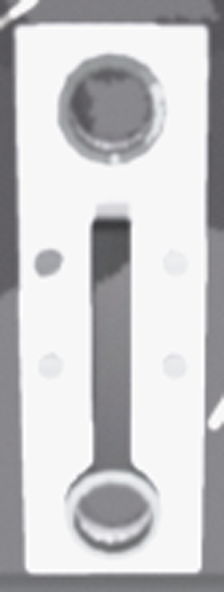

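The crop puts the plate's ends at v≈167.8 and 338.7, and the outer bush rims at (314.4,193.7) and (315,319).

```bash
python3 - <<'E'
from h import *
p=np.load("pics/w3.npy",allow_pickle=True).item()
e=onz(p,[(285,167.8),(345,167.8),(289,338.7),(343,338.7)],.008);print(e.mean(0),np.linalg.norm(e[:2].mean(0)-e[2:].mean(0)));d=e[2:].mean(0)-e[:2].mean(0);print(np.degrees(np.arctan2(d[1],d[0])))
b=onz(p,[(314.3,193.5),(315,319)],.019);d=b[1]-b[0];print(np.linalg.norm(d),b.mean(0),np.degrees(np.arctan2(d[1],d[0])))
print(go([.527,-.322,.12]),go([.527,-.322,.04]))
E
```

```text
[ 0.52783924 -0.32162719  0.008     ] 0.19232330786102575
16.23712781595185
0.13773896927254495 [ 0.52537288 -0.32325269  0.019     ] 16.189310133530196
[ 0.1516 -0.003   0.0588] [ 0.2316 -0.003   0.0588]
```

Request:
{"name": "step_arm", "arguments": {
  "motion": [
    [[0.04,-0.003,0.0585],0],
    [[0.08,-0.003,0.0585],0],
    [[0.12,-0.003,0.0585],0],
    [[0.16,-0.003,0.0585],0],
    [[0.19,-0.003,0.0585],0],
    [[0.215,-0.003,0.0585],0],
    [[0.231,-0.003,0.0585],0],
    [[0.231,-0.003,0.0585],0]
  ]
}}

```text
t: 3.63
ee_pos: [0.5244, -0.3181, 0.0347]
orientation: [2.141, 1.56, 2.426]
contact_force: [-0.4, 0.4, -0.2]
width: 1.002
```

Request:
{"name": "step_arm", "arguments": {
  "motion": [
    [[0,0,0],0],
    [[0,0,0],0],
    [[0,0,0],0],
    [[0,0,0],0],
    [[0,0,0],0],
    [[0,0,0],0],
    [[0,0,0],0],
    [[0,0,0],0]
  ],
  "grip": 0.0,
  "squeeze": 50
}}

```text
t: 4.3
ee_pos: [0.5262, -0.3239, 0.0406]
orientation: [-0.868, 1.57, -0.587]
contact_force: [0.3, 0.6, -0.2]
width: 0.5
```

Request:
{"name": "step_arm", "arguments": {
  "motion": [
    [[0,0,0],0],
    [[0,0,0],0],
    [[0,0,0],0],
    [[0,0,0],0],
    [[0,0,0],0],
    [[0,0,0],0],
    [[0,0,0],0],
    [[0,0,0],0]
  ]
}}

```text
t: 4.97
ee_pos: [0.5261, -0.3234, 0.0402]
orientation: [1.965, 1.57, 2.247]
contact_force: [-1.0, 1.4, 0.3]
width: 0.144
```

Request:
{"name": "step_arm", "arguments": {
  "motion": [
    [[-0.01,0,0],0],
    [[-0.03,0,0],0],
    [[-0.06,0,0],0],
    [[-0.1,0,0],0],
    [[-0.13,0,0],0],
    [[-0.145,0,0],0],
    [[-0.15,0,0],0],
    [[-0.15,0,0],0]
  ]
}}

```text
t: 5.63
ee_pos: [0.5267, -0.3242, 0.1922]
orientation: [-0.972, 1.568, -0.691]
contact_force: [0.5, 0.4, -3.9]
width: 0.143
```

```bash
python3 - <<'E'
from h import *
x,R,s=tool();print(x,s["contact_force"],s["torque"],s["width"],np.degrees(np.arctan2(R[1,1],R[0,1])),s["joint_positions"].round(2))
j=np.array([.5521,.1407])
print(go([*j,.19]))
p,im=snap("wrist","w4");np.save("pics/w4.npy",p,allow_pickle=True)
E
```

```text
[ 0.52674447 -0.32424058  0.19215413] [ 0.50637433  0.42692542 -3.86053495] [-0.02127276  0.02279742 -0.00154855] 0.14305478810627265 106.12513528420499 [-0.64  0.08  1.77 -0.    1.29 -2.49]
[0.0013 0.4396 0.1535]
```

View pics/w4.png

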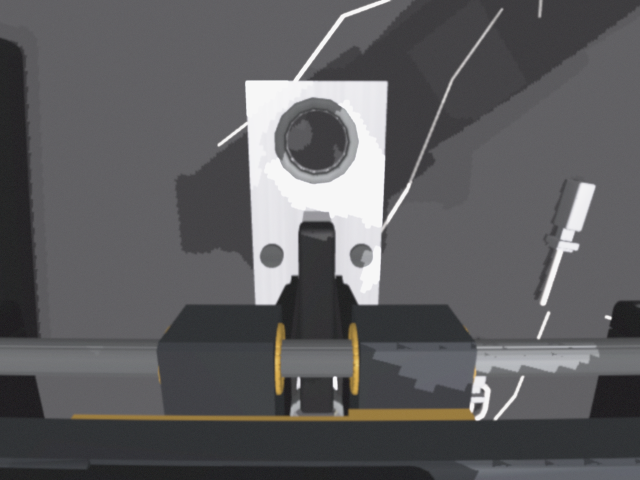

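The wrist view shows the plate held level by its bar. Its near end lies at v≈81 (u 246 to 387) and the outer bush rim is centred near (316.5,140).

```bash
python3 - <<'E'
from h import *
p=np.load("pics/w4.npy",allow_pickle=True).item()
x,R,s=tool()
for z0 in (.152,.155):
    e=onz(p,[(246,81),(387,81)],z0+.008);b=onz(p,[(316.5,140)],z0+.019)
    print(np.linalg.norm(e[0]-e[1]),((e.mean(0)-x)@R).round(4),((b[0]-x)@R).round(4))
    d=e[1]-e[0];print(np.degrees(np.arctan2(d[1],d[0])))
E
```

```text
0.05987872969853461 [ 0.0299 -0.0015 -0.0924] [ 0.0189 -0.0015 -0.0682]
106.02428560576502
0.05889788764148569 [ 0.0269 -0.0015 -0.0921] [ 0.0159 -0.0015 -0.0683]
106.02428560576494
```

Request:
{"name": "step_arm", "arguments": {
  "motion": [
    [[0,0.009,0.003],-1],
    [[0,0.026,0.009],-4],
    [[0,0.053,0.018],-8],
    [[0,0.088,0.03],-12],
    [[0,0.123,0.043],-17],
    [[0,0.158,0.055],-22],
    [[0,0.193,0.067],-27],
    [[0,0.224,0.078],-31]
  ]
}}

```text
t: 6.35
ee_pos: [0.537, -0.0838, 0.1874]
orientation: [1.939, 1.566, 2.766]
contact_force: [0.6, 0.4, -3.0]
width: 0.145
```

```bash
python3 - <<'E'
from h import *
x,R,s=tool();print(x,s["width"],np.degrees(np.arctan2(R[1,1],R[0,1])),go([.5516,.1390,.16]))
E
```

```text
[ 0.53703761 -0.083832    0.18739879] 0.14524196571027745 137.4257711222812 [0.0277 0.1399 0.174 ]
```

Request:
{"name": "step_arm", "arguments": {
  "motion": [
    [[0.003,0.027,0.032],-5],
    [[0.008,0.053,0.064],-10],
    [[0.013,0.079,0.095],-16],
    [[0.018,0.103,0.124],-21],
    [[0.023,0.124,0.149],-26],
    [[0.026,0.137,0.165],-29],
    [[0.028,0.143,0.172],-30],
    [[0.028,0.145,0.174],-30]
  ]
}}

```text
t: 7.02
ee_pos: [0.5491, 0.1409, 0.1594]
orientation: [1.924, 1.566, -3.011]
contact_force: [-0.0, 0.0, -2.5]
width: 0.147
```

Request:
{"name": "step_arm", "arguments": {
  "motion": [
    [[0,0,0],0],
    [[0,0,0],0]
  ]
}}

```text
t: 7.18
ee_pos: [0.5506, 0.1384, 0.1616]
orientation: [2.326, 1.569, -2.612]
contact_force: [0.4, -0.5, -2.9]
width: 0.145
```

```bash
python3 - <<'E'
from h import *
x,R,s=tool();print(x,s["width"],np.degrees(np.arctan2(R[1,1],R[0,1])),go([.5516,.1390,.16]),R.round(3))
p,im=snap("wrist","w5");np.save("pics/w5.npy",p,allow_pickle=True)
cv2.imwrite("pics/crop5.png",cv2.resize(im[40:310,210:430],None,fx=2.2,fy=2.2,interpolation=cv2.INTER_CUBIC))
E
```

```text
[0.55062397 0.13844297 0.16156181] 0.14539133627836912 167.0634992169051 [ 0.0016 -0.0008  0.0008] [[-0.001 -0.975  0.224]
 [-0.001  0.224  0.975]
 [-1.     0.001 -0.001]]
```

View pics/crop5.png

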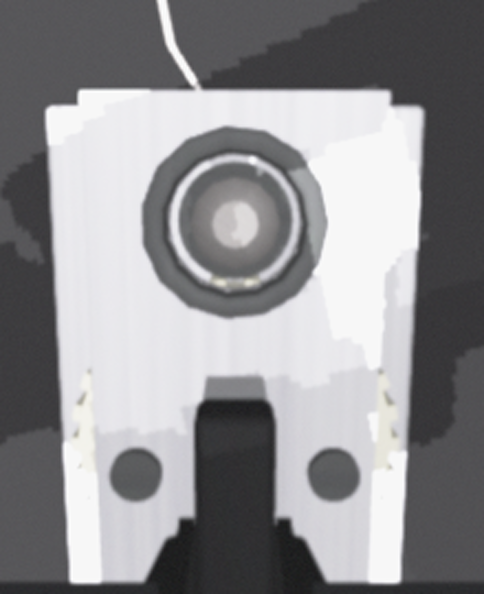

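The crop shows the short pin's cap at (236,223) seen through the bush, whose outer rim is centred at (234.5,222). They are nearly aligned.

```bash
python3 - <<'E'
from h import *
p=np.load("pics/w5.npy",allow_pickle=True).item();x,R,s=tool()
f=lambda u,v:[(210+u/2.2-.3,40+v/2.2-.3)]
b=onz(p,f(234.5,222),x[2]-.021)[0];c=onz(p,f(236,223),.075)[0]
print(b,c,"need in tool axes",((c-b)@R).round(4),((b-x)@R).round(4))
# base of the jig edges (z=.015) visible top edge
e=onz(p,f(79,90)+f(390,90),.015);d=e[1]-e[0];print(np.linalg.norm(d),np.degrees(np.arctan2(d[1],d[0])), ((e.mean(0)-b)@R).round(4))
E
```

```text
[0.53625972 0.07010674 0.14096545] [0.53622778 0.07218315 0.075     ] need in tool axes [0.066  0.0005 0.0021] [ 0.021  -0.001  -0.0696]
0.09760082463962784 166.9875669383463 [ 0.126   0.0002 -0.037 ]
```

Request:
{"name": "step_arm", "arguments": {
  "motion": [
    [[0,0.0003,0.0018],0],
    [[0.006,0.0003,0.0018],0],
    [[0.012,0.0003,0.0018],0],
    [[0.018,0.0003,0.0018],0],
    [[0.024,0.0003,0.0018],0],
    [[0.028,0.0003,0.0018],0],
    [[0.032,0.0003,0.0018],0],
    [[0.036,0.0003,0.0018],0]
  ]
}}

```text
t: 7.9
ee_pos: [0.5511, 0.1411, 0.1257]
orientation: [2.039, 1.57, -2.898]
contact_force: [0.1, 1.0, -3.4]
width: 0.143
```

Request:
{"name": "step_arm", "arguments": {
  "motion": [
    [[0.004,0,0],0],
    [[0.008,0,0],0],
    [[0.012,0,0],0],
    [[0.016,0,0],0],
    [[0.016,0,0],0],
    [[0.016,0,0],0]
  ]
}}

```text
t: 8.4
ee_pos: [0.551, 0.1411, 0.1099]
orientation: [1.957, 1.57, -2.98]
contact_force: [-0.0, -0.4, -3.1]
width: 0.144
```

Request:
{"name": "step_arm", "arguments": {
  "motion": [
    [[0.004,0,0],0],
    [[0.008,0,0],0],
    [[0.012,0,0],0],
    [[0.016,0,0],0],
    [[0.02,0,0],0],
    [[0.023,0,0],0],
    [[0.026,0,0],0],
    [[0.026,0,0],0]
  ]
}}

```text
t: 9.07
ee_pos: [0.5506, 0.141, 0.0834]
orientation: [1.988, 1.569, -2.949]
contact_force: [-0.2, -0.3, -2.2]
width: 0.143
```

Request:
{"name": "step_arm", "arguments": {
  "motion": [
    [[0.001,0,0],0],
    [[0.002,0,0],0],
    [[0.002,0,0],0],
    [[0.002,0,0],0]
  ]
}}

```text
t: 9.4
ee_pos: [0.5513, 0.1411, 0.0824]
orientation: [-1.308, 1.571, 0.038]
contact_force: [-0.3, 0.5, -2.6]
width: 0.141
```

Almost down; I'll ease it on until it touches.

Request:
{"name": "step_arm", "arguments": {
  "motion": [
    [[0.001,0,0],0],
    [[0.001,0,0],0],
    [[0.002,0,0],0],
    [[0.002,0,0],0]
  ]
}}

```text
t: 9.73
ee_pos: [0.5515, 0.1412, 0.0821]
orientation: [-1.683, 1.571, -0.337]
contact_force: [-4.9, -0.9, 6.6]
width: 0.142
```

Request:
{"name": "step_arm", "arguments": {
  "motion": [
    [[0,0,0],0],
    [[0,0,0],0],
    [[0,0,0],0],
    [[0,0,0],0],
    [[0,0,0],0],
    [[0,0,0],0],
    [[0,0,0],0],
    [[0,0,0],0]
  ],
  "grip": 0.05
}}

```text
t: 10.4
ee_pos: [0.5512, 0.1411, 0.0802]
orientation: [2.303, 1.571, -2.634]
contact_force: [0.0, 0.6, 0.9]
width: 0.521
```

Request:
{"name": "step_arm", "arguments": {
  "motion": [
    [[-0.02,0,0],0],
    [[-0.05,0,0],0],
    [[-0.09,0,0],0],
    [[-0.12,0,0],0],
    [[-0.12,0,0],0]
  ]
}}

```text
t: 10.82
ee_pos: [0.5552, 0.1418, 0.209]
orientation: [-1.196, 1.557, 0.15]
contact_force: [0.7, 0.8, 1.1]
width: 0.524
```

```bash
python3 - <<'E'
from h import *
x,R,s=tool();print(x,s["width"],s["contact_force"],np.degrees(np.arctan2(R[1,1],R[0,1])))
p,im=snap("wrist","w6");np.save("pics/w6.npy",p,allow_pickle=True)
P,im2=snap("scene","s6")
cv2.imwrite("pics/crop6.png",np.vstack([cv2.resize(im[0:330,150:490],(340,330)),cv2.resize(im2[140:260,270:440],(340,240),interpolation=cv2.INTER_CUBIC)]))
print(go([.617,-.1437,.10]))
E
```

```text
[0.55524969 0.14178613 0.20895829] 0.5236033788229588 [0.68675059 0.75899664 1.13163473] 167.13295880450283
[ 0.1024 -0.1263 -0.2635]
```

View pics/crop6.png

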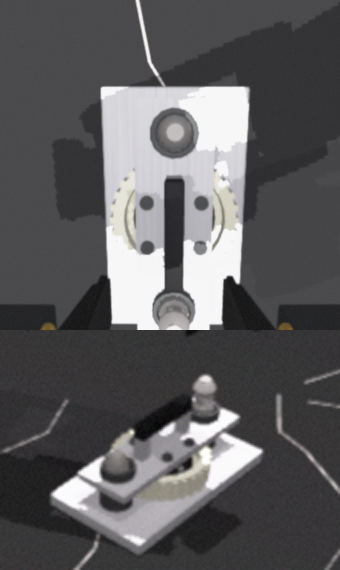

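The crops show the plate flat on both shoulders with the pins through the bushes. Next I fly to the cotter, turning so that the wrist camera ends up on the leg's side.

Request:
{"name": "step_arm", "arguments": {
  "motion": [
    [[0.05,-0.126,-0.2635],57],
    [[0.05,-0.126,-0.2635],57],
    [[0.05,-0.126,-0.2635],57],
    [[0.05,-0.126,-0.2635],57],
    [[0.05,-0.126,-0.2635],57],
    [[0.05,-0.126,-0.2635],57],
    [[0.05,-0.126,-0.2635],57],
    [[0.05,-0.126,-0.2635],57]
  ]
}}

```text
t: 11.58
ee_pos: [0.6138, -0.1491, 0.1459]
orientation: [2.882, 1.565, -3.061]
contact_force: [-0.4, 0.2, -0.3]
width: 0.524
```

Request:
{"name": "step_arm", "arguments": {
  "motion": [
    [[0,0,0],57],
    [[0,0,0],57],
    [[0,0,0],57],
    [[0,0,0],57],
    [[0,0,0],57],
    [[0,0,0],57],
    [[0,0,0],57],
    [[0,0,0],57]
  ]
}}

```text
t: 12.25
ee_pos: [0.6138, -0.1434, 0.1473]
orientation: [-2.804, 1.566, 2.829]
contact_force: [-0.5, 0.2, 1.0]
width: 0.522
```

Request:
{"name": "step_arm", "arguments": {
  "motion": [
    [[0,0,0],57],
    [[0,0,0],57],
    [[0,0,0],57],
    [[0,0,0],57],
    [[0,0,0],57],
    [[0,0,0],57],
    [[0,0,0],57],
    [[0,0,0],57]
  ]
}}

```text
t: 12.92
ee_pos: [0.6138, -0.1434, 0.1473]
orientation: [-1.809, 1.566, 2.829]
contact_force: [0.2, 1.2, -0.2]
width: 0.528
```

Request:
{"name": "step_arm", "arguments": {
  "motion": [
    [[0,0,0],57],
    [[0,0,0],57],
    [[0,0,0],57],
    [[0,0,0],57],
    [[0,0,0],57],
    [[0,0,0],57],
    [[0,0,0],57],
    [[0,0,0],57]
  ]
}}

```text
t: 13.58
ee_pos: [0.6138, -0.1433, 0.1473]
orientation: [-0.824, 1.566, 2.82]
contact_force: [0.3, -0.1, 0.5]
width: 0.528
```

```bash
python3 - <<'E'
from h import *
x,R,s=tool();print(x,s["width"],s["joint_positions"].round(2),np.degrees(np.arctan2(R[1,1],R[0,1])))
print(go([.617,-.1437,.05]))
p,im=snap("wrist","w7");np.save("pics/w7.npy",p,allow_pickle=True)
E
```

```text
[ 0.61378369 -0.14333278  0.14729592] 0.5275687616719779 [-0.31  0.15  1.77  0.    1.23  0.75] -61.22458174461471
[ 0.0973  0.0022 -0.0029]
```

Request:
{"name": "step_arm", "arguments": {
  "motion": [
    [[0.03,0.002,-0.003],7],
    [[0.06,0.002,-0.003],13.8],
    [[0.06,0.002,-0.003],13.8],
    [[0.06,0.002,-0.003],13.8]
  ],
  "grip": 0.036
}}

```text
t: 13.97
ee_pos: [0.6162, -0.1433, 0.0865]
orientation: [-0.584, 1.563, 2.829]
contact_force: [0.1, 0.3, 0.3]
width: 0.389
```

```bash
python3 - <<'E'
from h import *
x,R,s=tool();print(x,s["width"],np.degrees(np.arctan2(R[1,1],R[0,1])),R.round(3))
print(go([.617,-.1437,.021]))
p,im=snap("wrist","w8");np.save("pics/w8.npy",p,allow_pickle=True)
print(proj(p,[[.617,-.1437,.01],[.7058,-.1197,.01]]))
cv2.imwrite("pics/w8g.png",im)
E
```

```text
[ 0.61616567 -0.14325111  0.08649251] 0.38852485618282045 -74.41448222963423 [[-0.007  0.269 -0.963]
 [ 0.002 -0.963 -0.269]
 [-1.    -0.004  0.006]]
[ 0.0655  0.0009 -0.0011]
[[317.20014708 259.29563389]
 [318.41978321  94.46302039]]
```

```bash
python3 - <<'E'
from h import *
im=cv2.imread("pics/w8.png");g=cv2.cvtColor(im,cv2.COLOR_BGR2GRAY)
np.set_printoptions(linewidth=250)
print(g[40:340:10,240:400:6])
E
```

```text
[[ 60  61  61  61  59  56  60  60  60  61  58  56 223  53  42  67  91 101  46  59  59  60  58  60  58  59  59]
 [ 60  60  59  61  59  58  61  60  59  59  61 233  65  62  55  56  55  51  58  58  60  58  62  60  61  60  58]
 [ 60  58  61  58  59  59  61  60  61  59 219  72  61  58  61  59  59  60  59  61  58  59  61  59  60  58  61]
 [ 60  60  59  61  59  60  59  59  58 194 112  58  61  60  60  59  59  59  62  59  59  60  60  59  59  60  60]
 [ 61  59  59  60  61  59  60  59 140 166  59  61  59  57  61  60  60  59  58  60  58  58  60  58  59  78 219]
 [ 59  58  60  59  62  61  59  88 203  61  60  60  59  59  59  60  60  61  60  59  58  59  59  60 106 123 241]
 [ 60  59  59  59  59  61  71 229  59  59  58  59 112 215  58  60  59  59  60  60  59  58  60 105 235 241 241]
 [ 58  60  63  60  60  59 236  61 228  93  58  59 112 214  57  60  59  60  60  58  59  60  52 102 241 241 241]
 [ 59  61  60  60  59 237  59  60 113 223  55  61 104 215  58  57  59  60  59  57  60  61 173 212 242 241 242]
 [ 60  59  58  60 237  60  57  60  58 179 185  59 104 216  55  62  59  59  60  58  55  58 138 241 241
[... 1530 characters left out ...]
  38  38  38  38  36  36  36  35]
 [ 36  36  37  37  25  16  36  38  40  38  36  71 100  99  99  49  37  37  34  38  27  18  43  37  35  36  35]
 [ 38  36  38  21  15  25  31  37  37  37  36  70 100  99  98  47  37  36  34  41  22  16  21  25  36  37  35]
 [ 37  37  14  20  20  24  33  39  32  39  38  38  37  39  49  37  40  35  37  37  23  25  18  24  23  35  35]
 [ 33  19  24  24  28  26  24  55  54  55  55  55  54  58  57  55  54  49  56  45  24  27  18  21  17  17  38]
 [ 19  23  18  21  19  28  40  56  56  56  57  55  56  55  56  57  55  57  58  59  20  24  25  21  18  19  18]
 [ 20  23  24  24  27  26  37  38  40  56  55  55  56  55  57  55  57  55  55  55  28  27  27  25  21  22  22]]
```

Request:
{"name": "step_arm", "arguments": {
  "motion": [
    [[0.02,0.001,-0.001],0],
    [[0.035,0.001,-0.001],0],
    [[0.045,0.001,-0.001],0],
    [[0.053,0.001,-0.001],0],
    [[0.058,0.001,-0.001],0],
    [[0.061,0.001,-0.001],0],
    [[0.063,0.001,-0.001],0],
    [[0.0635,0.001,-0.001],0]
  ]
}}

```text
t: 14.68
ee_pos: [0.6203, -0.1449, 0.0269]
orientation: [2.537, 1.57, -0.337]
contact_force: [0.7, -0.1, 0.3]
width: 0.379
```

Request:
{"name": "step_arm", "arguments": {
  "motion": [
    [[0.0005,0,0],0],
    [[0.0005,0,0],0]
  ]
}}

```text
t: 14.85
ee_pos: [0.6205, -0.1449, 0.0268]
orientation: [2.568, 1.57, -0.306]
contact_force: [-0.1, 0.4, -0.1]
width: 0.38
```

```bash
python3 - <<'E'
from h import *
x,R,s=tool();print(x,s["width"],s["contact_force"],np.degrees(np.arctan2(R[1,1],R[0,1])),R.round(3))
E
```

```text
[ 0.62050279 -0.14493661  0.0268329 ] 0.37968284019763504 [-0.11992029  0.37804506 -0.05171537] -74.6684687979349 [[ 0.001  0.264 -0.964]
 [-0.    -0.964 -0.264]
 [-1.     0.001 -0.001]]
```

Request:
{"name": "step_arm", "arguments": {
  "motion": [
    [[0.002,-0.002,0.003],0],
    [[0.004,-0.002,0.003],0],
    [[0.005,-0.002,0.003],0],
    [[0.005,-0.002,0.003],0]
  ]
}}

```text
t: 15.18
ee_pos: [0.6163, -0.1436, 0.0209]
orientation: [-0.594, 1.57, 2.815]
contact_force: [0.3, 0.1, -0.1]
width: 0.379
```

Request:
{"name": "step_arm", "arguments": {
  "motion": [
    [[0,0,0],0],
    [[0,0,0],0],
    [[0,0,0],0],
    [[0,0,0],0],
    [[0,0,0],0],
    [[0,0,0],0],
    [[0,0,0],0],
    [[0,0,0],0]
  ],
  "grip": 0.0,
  "squeeze": 60
}}

```text
t: 15.85
ee_pos: [0.6168, -0.1437, 0.0214]
orientation: [2.546, 1.571, -0.328]
contact_force: [0.2, -0.6, 0.8]
width: 0.139
```

Request:
{"name": "step_arm", "arguments": {
  "motion": [
    [[-0.01,0,0],0],
    [[-0.03,0,0],0],
    [[-0.06,0,0],0],
    [[-0.09,0,0],0],
    [[-0.11,0,0],0],
    [[-0.12,0,0],0],
    [[-0.12,0,0],0],
    [[-0.12,0,0],0]
  ]
}}

```text
t: 16.52
ee_pos: [0.6165, -0.1436, 0.1412]
orientation: [2.323, 1.571, -0.551]
contact_force: [-0.7, 0.7, -1.7]
width: 0.14
```

```bash
python3 - <<'E'
from h import *
x,R,s=tool();print(x,s["width"],s["contact_force"],np.degrees(np.arctan2(R[1,1],R[0,1])))
p,im=snap("wrist","w9");np.save("pics/w9.npy",p,allow_pickle=True)
g=cv2.cvtColor(im,cv2.COLOR_BGR2GRAY)
X=x+R@np.array([[0.0115,0,0],[0.0115,0,-.092],[.0115,0,-.04]]).T.T[0] if 0 else [x+R@np.array(v) for v in ([.0115,0,0],[.0115,0,-.092],[.0115,0,-.04])]
print(proj(p,X))
np.set_printoptions(linewidth=250)
for v in range(20,280,8): print(v,g[v,270:370:4])
E
```

```text
[ 0.61653615 -0.14361009  0.141242  ] 0.13978796756203438 [-0.66341315  0.66405233 -1.74833759] -74.6696209341955
[[315.11449265 308.22183875]
 [314.52996639  83.85652654]
 [314.87786936 218.54534252]]
20 [153 157 160 164 171 179 181 181 178 174 169 166 161 159 155 152 148 133 101  64  65  65  66  63  98]
28 [123 132 132 149 153 157 162 169 177 186 187 185 180 172 168 165 162 156 152 147 104 165 213  71  65]
36 [ 57  46  82 110 124 134 141 150 154 159 164 173 179 190 190 182 171 166 163 148  58  65  67  65  65]
44 [ 64  63  62  61  58  51  82 110 125 135 142 149 155 161 170 176 175 170 156  52  65  65  65  66  65]
52 [ 65  64  66  65  66  64  62  59  57  53  83 112 127 135 142 147 152 151  58  59  64  64  66  64  66]
60 [ 64  64  66  64  65  65  65  67  64  66 237  97  56  53  66  94 106  58  64  65  65  64  64  66  66]
68 [ 63  64  66  65  64  65  65  68  68 242  84  64  64  65  64  61  63  66  66  64  63  64  63  65  67]
76 [ 64  64  65  66  64  64  66  75 243  76  66  64  65  66  67  65  65  65  66  66  66  65  64  64  65]
84 [ 64  66  64  64  66  67  75 242  68  65 117 209 200  8
[... 1864 characters left out ...]
 159 129  40  50  88 124 124 125 124 124 122 124 124  87  55  46  45  44  45  44  47  45]
236 [ 43  45 126 160 133  39  99 126 125 126 127 126 127 127 128 129 129 102  43  43  45  43  46  45  46]
244 [ 43  40 119 157 145 112  84 114 113 115 116 115 116 115 115 111 113  95  40  40  42  41  41  40  43]
252 [ 41  36  38  65 139 163 157 144 130 125 126 128 126 126 127  42  43  42  40  40  38  42  42  40  39]
260 [ 43  43  38  40  41  42  52  91 125 125 126 114 114 115 118  64  43  42  41  43  42  39  41  40  42]
268 [41 40 41 38 41 43 38 41 67 67 68 68 67 66 68 65 44 43 45 45 45 45 40 40 42]
276 [ 40  43  42  41  39  39  22  41 100 113 116 108 111 109 111 104  50  25  35  47  46  42  40  38  43]
```

```bash
python3 - <<'E'
from h import *
print(go([.454,.2364,.145]))
E
```

```text
[-0.0046 -0.409   0.0556]
```

Request:
{"name": "step_arm", "arguments": {
  "motion": [
    [[-0.005,-0.015,0.002],2],
    [[-0.005,-0.045,0.006],6],
    [[-0.005,-0.085,0.012],10],
    [[-0.005,-0.125,0.017],14],
    [[-0.005,-0.165,0.022],18],
    [[-0.005,-0.205,0.028],22],
    [[-0.005,-0.245,0.033],26],
    [[-0.005,-0.285,0.039],28.3]
  ]
}}

```text
t: 17.23
ee_pos: [0.5013, 0.1222, 0.1437]
orientation: [0.337, 1.567, -3.034]
contact_force: [0.8, 0.3, -0.9]
width: 0.146
```

```bash
python3 - <<'E'
from h import *
x,R,s=tool();print(x,np.degrees(np.arctan2(R[1,1],R[0,1])),go([.454,.2364,.13]))
E
```

```text
[0.50125282 0.12216963 0.14370601] -103.17399129256931 [ 0.0139 -0.1005  0.072 ]
```

Request:
{"name": "step_arm", "arguments": {
  "motion": [
    [[0,-0.03,0.021],0],
    [[0.003,-0.058,0.042],0],
    [[0.006,-0.08,0.057],0],
    [[0.01,-0.093,0.067],0],
    [[0.013,-0.1,0.072],0],
    [[0.013,-0.1,0.072],0],
    [[0.013,-0.1,0.072],0],
    [[0.013,-0.1,0.072],0]
  ]
}}

```text
t: 17.9
ee_pos: [0.4562, 0.2336, 0.1327]
orientation: [0.968, 1.57, -2.401]
contact_force: [0.2, -0.1, -0.6]
width: 0.142
```

```bash
python3 - <<'E'
from h import *
x,R,s=tool();print(x,s["width"],np.degrees(np.arctan2(R[1,1],R[0,1])),go([.454,.2364,.0854]),s["joint_positions"].round(2))
p,im=snap("wrist","w10");np.save("pics/w10.npy",p,allow_pickle=True)
print(proj(p,[[.5680,.2102,.096],x+R@np.array([.0114,0,-.092])]))
cv2.imwrite("pics/crop10.png",cv2.resize(im[0:200,220:420],None,fx=2.8,fy=2.8,interpolation=cv2.INTER_CUBIC))
E
```

```text
[0.456213   0.23358182 0.13270164] 0.14167741188354108 -103.02790567485906 [ 0.0473 -0.0023  0.0028] [ 0.37 -0.1   2.05 -0.    1.19  2.17]
[[310.2997769   35.28972232]
 [316.13369039  84.34966272]]
```

```bash
python3 - <<'E'
from h import *
g=cv2.cvtColor(cv2.imread("pics/w10.png"),cv2.COLOR_BGR2GRAY)
np.set_printoptions(linewidth=260)
for v in range(0,110,4): print(v,g[v,264:364:3])
E
```

```text
0 [234 234 233 234 233 234 234 233 233 233 234 234 234 234 233 233 233 234 234 234 234 233 233 234 234 233 233 233 234 233 234 234 234 233]
4 [233 233 233 234 234 234 233 234 233 234 234 234 234 234 234 233 234 233 233 234 234 233 234 234 233 233 233 234 233 233 234 233 233 233]
8 [234 233 233 234 234 233 234 233 234 233 234 234 234 233 233 234 233 233 234 234 234 234 233 234 233 233 233 233 233 233 233 233 233 233]
12 [233 234 234 233 233 233 234 234 233 234 234 233 231 216 182 144 128 126 137 180 218 230 234 233 233 233 234 234 233 233 234 233 233 233]
16 [234 234 234 234 233 233 234 233 234 233 225 160 125 123 128 130 133 132 130 128 123 123 213 233 234 234 233 233 234 234 233 234 233 234]
20 [234 233 234 234 233 233 234 233 230 116 108 122 127 130 138 171 209 211 170 140 128 125 119 133 232 234 233 234 234 234 233 233 233 234]
24 [233 234 233 234 233 234 234 225 114 113 121 127 132 155 221 222 223 224 224 222 166 124 123 117 125 228 233 234 233 234 233 234 234 233]
28 [233 233 233 234 234 234 225 107 104 122 125 130 132 222 224 222 224 223 224 223 223 136 125 120 118 117 227 233 
[... 2147 characters left out ...]
 234 233 234 233 234 234 234 234 234 233 233 233 233 233 178 177 220 183 153 232 161 159 203 234 233 234 234 234 234 234 234 233 233]
96 [234 234 234 227 203 228 234 234 233 234 234 234 233 233 234 197 177 219 157 151 185 158 158 185 234 234 233 233 234 234 233 234 234 234]
100 [234 234 199 173 185 161 216 234 234 234 233 233 232 222 231 201 178 220 189 150 182 157 157 163 234 234 234 234 234 234 233 233 234 234]
104 [233 233 176 185 224 184 141 231 234 233 232 159 158 158 198 201 175 219 191 151 221 156 156 185 229 234 234 233 233 234 233 233 234 234]
108 [233 234 226 165 205 214 167 185 234 234 233 172 163 158 180 199 174 220 188 153 231 159 158 226 233 234 234 234 233 233 234 234 234 234]
```

```bash
python3 - <<'E'
from h import *
p=np.load("pics/w10.npy",allow_pickle=True).item();x,R,s=tool()
c=onz(p,[(313.7,34.5)],.096)[0];t=onz(p,[(315.5,84)],x[2]-.0114)[0]
print(c,t,"cap",((c-x)@R).round(4),"tip",((t-x)@R).round(4))
E
```

```text
[0.56797351 0.20872499 0.096     ] [0.54597015 0.21304732 0.12166494] cap [ 0.037  -0.001  -0.1142] tip [ 0.0114 -0.0003 -0.0918]
```

Request:
{"name": "step_arm", "arguments": {
  "motion": [
    [[0.015,-0.0007,0],0],
    [[0.028,-0.0007,0],0],
    [[0.038,-0.0007,0],0],
    [[0.044,-0.0007,0],0],
    [[0.047,-0.0007,0],0],
    [[0.0473,-0.0007,0],0],
    [[0.0473,-0.0007,0],0],
    [[0.0473,-0.0007,0],0]
  ]
}}

```text
t: 18.62
ee_pos: [0.4567, 0.2353, 0.0866]
orientation: [-2.59, 1.57, 0.325]
contact_force: [-0.4, 0.5, 0.0]
width: 0.146
```

```bash
python3 - <<'E'
from h import *
p=env.camera_params("wrist");x,R,s=tool();print(x,R.round(4),(R.T@(np.array([.456213,.23358182,.0854])-x)).round(4),s["contact_force"])
E
```

```text
[0.45666833 0.23532504 0.08657774] [[ 1.000e-03 -2.245e-01 -9.745e-01]
 [ 3.000e-04 -9.745e-01  2.245e-01]
 [-1.000e+00 -6.000e-04 -9.000e-04]] [0.0012 0.0018 0.0001] [-0.44417372  0.49847897  0.00731882]
```

Request:
{"name": "step_arm", "arguments": {
  "motion": [
    [[0.001,0.001,0],0],
    [[0.001,0.001,0],0],
    [[0.001,0.001,0],0]
  ]
}}

```text
t: 18.87
ee_pos: [0.4561, 0.2343, 0.0853]
orientation: [-2.594, 1.57, 0.321]
contact_force: [0.8, -0.3, -0.1]
width: 0.144
```

```bash
python3 - <<'E'
from h import *
for i in range(3):
    x,R,s=tool();print(x,(R.T@(np.array([.456213,.23358182,.0854])-x)).round(4),s["contact_force"].round(1),np.degrees(np.arctan2(R[1,1],R[0,1])))
    if i<2: p,im=snap("wrist",f"w11{i}")
np.save("pics/w11.npy",p,allow_pickle=True)
g=cv2.cvtColor(im,cv2.COLOR_BGR2GRAY)
np.set_printoptions(linewidth=260)
for v in range(0,110,5): print(v,g[v,270:360:3])
E
```

```text
[0.45612117 0.23425256 0.08531168] [-0.0001  0.0006 -0.0002] [ 0.8 -0.3 -0.1] -102.97147448797978
[0.45608419 0.23424208 0.08525385] [-0.0001  0.0006 -0.0003] [-0.  -0.2 -0.6] -102.97187510988111
[0.45605936 0.23425886 0.08520337] [-0.0002  0.0006 -0.0003] [-1.2  0.3  0.3] -102.97134029515638
0 [233 230 119  99 119 126 129 130 132 210 218 218 219 217 219 219 218 218 218 218 218 214 131 125 123 121 115 189 233 233]
5 [232 133 101 107 123 126 130 133 134 174 221 220 220 220 220 221 221 221 221 221 221 192 131 128 124 120 117 107 219 233]
10 [223 100 103 110 122 127 130 131 134 138 222 224 224 224 224 223 223 223 223 224 220 136 128 126 125 121 117 106 145 233]
15 [150  99 104  95 113 123 128 130 134 136 138 200 225 224 224 225 223 223 223 201 125 124 129 127 122 119 113 101  93 225]
20 [100  99 101  64  80 123 126 127 129 129 133 119 106 152 186 215 190 154 135 130 130 127 124 123 122 119  99  86  99 161]
25 [ 96 100  98  53  75 118 121 125 128 129 130 132 132 132 130 133 130 130 130 127 127 126 125 120 118 115  69  71  98 141]
30 [107 100 102  67  77  85 119 122 123 125 126 128 129 12
[... 1243 characters left out ...]
 231 229 227 217 223 228 229 231 233 233 233 233 233 233 233 233 233 233]
85 [233 233 233 233 233 233 233 233 233 233 233 233 233 218 166 192 176 160 233 233 233 233 233 233 234 233 233 233 233 233]
90 [233 233 233 233 233 233 232 233 233 233 232 233 233 177 175 219 189 142 157 201 233 233 233 233 233 233 233 233 233 233]
95 [233 232 228 233 232 232 234 233 233 233 233 233 233 185 175 219 167 142 153 166 233 233 234 233 233 232 234 233 233 233]
100 [200 173 184 156 203 158 214 216 233 233 233 233 233 200 175 219 161 141 159 171 229 233 233 233 233 233 233 233 233 233]
105 [184 181 221 187 146 150 156 157 225 232 232 232 232 197 175 218 188 135 160 231 232 231 232 232 232 232 232 231 232 232]
```

Request:
{"name": "step_arm", "arguments": {
  "motion": [
    [[0,0,-0.004],0],
    [[0,0,-0.008],0],
    [[0,0,-0.012],0],
    [[0,0,-0.015],0],
    [[0,0,-0.018],0],
    [[0,0,-0.021],0],
    [[0,0,-0.024],0],
    [[0,0,-0.024],0]
  ]
}}

```text
t: 19.63
ee_pos: [0.48, 0.2287, 0.0851]
orientation: [-2.86, 1.57, 0.055]
contact_force: [-0.2, -0.5, -0.1]
width: 0.143
```

Request:
{"name": "step_arm", "arguments": {
  "motion": [
    [[0,0,-0.003],0],
    [[0,0,-0.006],0],
    [[0,0,-0.009],0],
    [[0,0,-0.012],0],
    [[0,0,-0.015],0],
    [[0,0,-0.018],0],
    [[0,0,-0.02],0],
    [[0,0,-0.02],0]
  ]
}}

```text
t: 20.3
ee_pos: [0.4989, 0.225, 0.0848]
orientation: [-1.068, 1.569, 1.848]
contact_force: [-1.3, 4.1, -2.2]
width: 0.148
```

Request:
{"name": "step_arm", "arguments": {
  "motion": [
    [[0,0,-0.003],0],
    [[0,0,-0.006],0],
    [[0,0,-0.009],0],
    [[0,0,-0.012],0],
    [[0,0,-0.014],0],
    [[0,0,-0.016],0],
    [[0,0,-0.018],0],
    [[0,0,-0.018],0]
  ]
}}

```text
t: 20.97
ee_pos: [0.5169, 0.2198, 0.0851]
orientation: [2.314, 1.57, -1.054]
contact_force: [2.1, 0.5, 0.1]
width: 0.145
```

```bash
python3 - <<'E'
from h import *
x,R,s=tool();print(x,(R.T@(np.array([.456213,.23358182,.0854])-x)).round(4),s["contact_force"].round(1),np.degrees(np.arctan2(R[1,1],R[0,1])),s["width"])
E
```

```text
[0.5169048  0.21976934 0.08507083] [-0.0004  0.0002  0.0622] [2.1 0.5 0.1] -102.99323349019058 0.14495943836479935
```

Request:
{"name": "step_arm", "arguments": {
  "motion": [
    [[0,0,-0.001],0],
    [[0,0,-0.002],0],
    [[0,0,-0.003],0],
    [[0,0,-0.003],0]
  ]
}}

```text
t: 21.3
ee_pos: [0.5191, 0.2193, 0.0847]
orientation: [0.722, 1.57, -2.646]
contact_force: [0.3, -0.5, 0.4]
width: 0.142
```

```bash
python3 - <<'E'
from h import *
x,R,s=tool();print(x,(R.T@(np.array([.456213,.23358182,.0854])-x)).round(4),s["contact_force"].round(1),s["width"])
p,im=snap("wrist","w12");P,i2=snap("scene","s12")
u=proj(P,[[.568,.2095,.074]])[0].astype(int);print(u)
b=cv2.resize(i2[u[1]-50:u[1]+50,u[0]-75:u[0]+55],(520,400),interpolation=cv2.INTER_CUBIC)
a=cv2.resize(im[60:340,220:416],(280,400),interpolation=cv2.INTER_CUBIC)
cv2.imwrite("pics/fin.png",np.hstack([b,a]))
E
```

```text
[0.51909892 0.21932859 0.08469259] [-0.0007  0.0002  0.0645] [ 0.3 -0.5  0.4] 0.14238924992394916
[371 172]
```

Request:
{"name": "step_arm", "arguments": {
  "motion": [
    [[0,0,-0.0005],0],
    [[0,0,-0.001],0],
    [[0,0,-0.001],0],
    [[0,0,-0.001],0]
  ]
}}

```text
t: 21.73
ee_pos: [0.5198, 0.2194, 0.0848]
orientation: [0.35, 1.57, -3.018]
contact_force: [-2.3, 0.1, 0.1]
width: 0.141
```

View pics/fin.png

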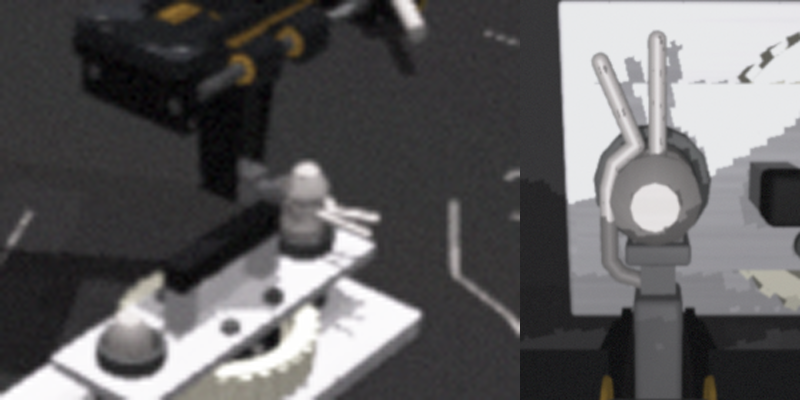

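The leg is through the tall pin and the bow's bend lies closed behind it. The nose just touches (−2.3 N), so I'll release and withdraw upwards.

Request:
{"name": "step_arm", "arguments": {
  "motion": [
    [[0,0,0],0],
    [[0,0,0],0],
    [[0,0,0],0],
    [[0,0,0],0],
    [[0,0,0],0],
    [[0,0,0],0],
    [[0,0,0],0],
    [[0,0,0],0]
  ],
  "grip": 0.045
}}

```text
t: 22.4
ee_pos: [0.5203, 0.2193, 0.085]
orientation: [3.067, 1.571, -0.301]
contact_force: [0.3, -0.7, -0.2]
width: 0.475
```

Request:
{"name": "step_arm", "arguments": {
  "motion": [
    [[-0.01,0,0],0],
    [[-0.03,0,0],0],
    [[-0.06,0,0],0],
    [[-0.09,0,0],0],
    [[-0.12,0,0],0],
    [[-0.12,0,0.0],0],
    [[-0.12,0,0],0],
    [[-0.12,0,0],0]
  ]
}}

```text
t: 23.07
ee_pos: [0.52, 0.2193, 0.205]
orientation: [0.237, 1.571, -3.131]
contact_force: [-0.3, -0.1, -0.3]
width: 0.474
```

```bash
python3 - <<'E'
from h import *
x,R,s=tool();print(x,s["contact_force"].round(1),s["width"])
p,im=snap("wrist","w13")
g=cv2.cvtColor(im,cv2.COLOR_BGR2GRAY)
D=np.array([.9745,-.2245,0]);N=np.array([.2245,.9745,0])
H=np.array([.568,.2095,.074])
for n,X in {"grip top":H-.05*D+[0,0,.01],"tip":H+.042*D,"bow bend":H+.012*D+.006*N,"cap":[.568,.2095,.096]}.items():
    u=proj(p,[X])[0].round(1);print(n,u)
np.set_printoptions(linewidth=260)
u=proj(p,[H+.03*D])[0].astype(int)
for v in range(max(0,u[1]-60),u[1]+130,7): print(v,g[v,u[0]-45:u[0]+36:3])
P,i2=snap("top","t13")
E
```

```text
[0.52003548 0.21930448 0.20504336] [-0.3 -0.1 -0.3] 0.47446839049546646
grip top [314.8 242.7]
tip [314.5 105. ]
bow bend [305.8 151.1]
cap [314.5 172.2]
63 [57 56 57 58 57 57 56 58 55 57 58 57 56 58 57 57 58 59 57 57 57 57 56 58 57 58 56]
70 [56 58 56 58 57 58 57 57 57 57 55 54 57 55 56 57 57 57 57 57 56 58 58 55 57 56 58]
77 [56 58 56 57 56 58 57 56 56 58 59 56 54 57 58 56 55 58 56 58 58 57 56 57 58 56 56]
84 [57 57 59 59 60 59 59 59 58 57 59 59 57 58 58 59 58 60 59 58 57 59 57 59 58 57 58]
91 [ 56 144 237 238 237 238 238 237 238 238 238 238 238 238 237 237 238 238 238 238 238 238 238 238 237 238 238]
98 [ 55 123 237 237 238 238 238 238 237 238 237 238 238 238 238 238 238 237 238 237 238 238 238 238 238 238 238]
105 [ 56 117 237 237 238 238 238 238 238 238 238 237 238 238 238 237 237 237 237 238 238 238 237 238 238 237 238]
112 [ 56 111 237 238 238 238 238 238 238 238 238 237 238 230 187 181 207 167 164 210 238 237 238 238 238 238 238]
119 [ 58 101 236 238 238 238 198 189 184 238 236 161 177 229 180 204 173 162 161 233 238 238 238 237 238 237 238]
126 [ 57  82 236 237 238 238 233 1
[... 1350 characters left out ...]
 165 164 166 165 164 164 163 160 159 140 109  98  97 101  99  98  81 158 159 158 159 158 158 159]
217 [ 42  39  86 166 169 167 166 167 165 165 165 165 164 103  88  91  91  93  94  90 160 161 160 158 159 158 159]
224 [ 40  41  81 166 168 168 168 167 168 166 166 163 166 113  96  97  98  99 100  93 156 159 162 159 161 158 158]
231 [ 44  38  50 119 122 122 122 123 121 120 119 120 120 105  96  98  98  98 101  94 113 117 117 116 116 116 114]
238 [50 51 44 54 58 57 57 57 57 41 39 40 39 43 92 98 97 99 97 94 43 38 37 39 38 34 39]
245 [54 52 53 52 55 54 52 58 56 54 56 54 54 55 89 99 98 99 99 94 48 35 37 37 34 35 33]
252 [52 53 53 53 52 53 53 56 52 53 55 54 53 54 82 92 90 90 95 90 54 35 34 34 36 37 32]
```

```bash
python3 - <<'E'
from h import *
p=env.camera_params("wrist");g=cv2.cvtColor(cv2.imread("pics/w13.png"),cv2.COLOR_BGR2GRAY).astype(int)
print(g[100:116,312:322:3].T); print(g[155:185,308:322:4].T); print(g[168,295:335])
x,R,s=tool()
for vt in (106,109,111):
    for vc in (170,171.5):
        print(vt,vc,((onz(p,[(315,vt)],.074)-onz(p,[(315,vc)],.096))@R).round(4))
E
```

```text
[[238 238 238 238 238 238 235 221 183 166 174 200 205 205 203 203]
 [238 238 238 237 238 237 236 229 204 174 165 167 171 176 180 180]
 [238 237 238 238 238 237 237 238 237 237 233 225 222 223 229 231]
 [237 238 238 237 238 237 235 223 200 187 178 167 164 165 166 164]]
[[134 125 129 131 132 132 134 136 138 141 153 181 212 225 229 231 232 233
  229 223 204 167 137 117 104  97  95  93  93  91]
 [127 131 133 133 135 139 141 150 182 220 232 234 235 234 234 233 233 233
  233 229 205 163 149 147 146 139 119 100  97  95]
 [131 132 135 136 138 140 145 171 215 232 235 235 235 234 233 233 233 233
  228 204 163 150 149 148 151 146 133 113  98  95]
 [125 129 129 132 135 135 138 141 158 200 227 234 235 235 234 233 233 229
  216 192 183 167 153 148 141 130 111  99  96  96]]
[193 200 187 157 132 131 132 132 134 134 139 152 192 225 233 234 234 234
 234 234 234 234 234 234 234 235 234 233 224 186 134 126 130 129 128 126
 123 115  98  77]
106 170 [[ 0.0219  0.     -0.0397]]
106 171.5 [[ 0.0219  0.     -0.0406]]
109 170 [[ 0.0219  0.     -0.0378]]
109 171.5 [[ 0.0219  0.     -0.0387]]
111 170 [[ 0.0219  0.     -0.0365]]
111 171.5 [[ 0.0219  0.     -0.0375]]
```

```bash
python3 - <<'E'
from h import *
p=env.camera_params("wrist");g=cv2.cvtColor(cv2.imread("pics/w13.png"),cv2.COLOR_BGR2GRAY).astype(int)
np.set_printoptions(linewidth=250)
for v in range(180,212): print(v,g[v,300:332:2])
x,R,s=tool()
for v in (190,192,194,196): print(v,((onz(p,[(315,v)],.084)-onz(p,[(315,171)],.096))@R).round(4))
E
```

```text
180 [ 83  89  91  93  97 115 139 146 146 143 130 100  99  97  98  91]
181 [ 79  84  91  93  95 101 119 130 133 126 111  97  96  96  95  87]
182 [ 73  78  87  92  93  95 100 107 113 105  99  97  98  95  88  77]
183 [74 71 85 90 93 94 97 96 98 97 96 97 96 94 83 74]
184 [75 64 79 88 91 92 95 93 95 95 96 94 94 90 74 87]
185 [ 79  63  70  84  88  90  92  93  94  93  92  95  91  79  77 121]
186 [ 91  73  64  76  84  87  89  90  92  91  90  88  84  69  84 147]
187 [113  99  67  67  74  81  85  87  90  87  84  80  72  67  84 155]
188 [129 127  81  67  69  73  75  83  86  82  77  75  72  68  81 152]
189 [131 147  97  69  75  77  77  79  85  85  83  87  86  80  78 150]
190 [128 158 110  75  88  90  87  90  94  96  95  99  98  90  76 150]
191 [130 163 110  78  97  97  95  97  97  98  99  99  99  90  74 151]
192 [131 164 105  80  97  96  96  96  92  94  93  89  90  84  73 151]
193 [128 163 103  74  86  84  84  83  81  81  82  80  80  77  77 148]
194 [128 163 101  72  76  76  78  81  81  83  83  84  85  84  88 144]
195 [126 161 104  85  87  87  86  90  92  95  96  97  98  99 100 139]
196 [122 158
[... 535 characters left out ...]
152 157 162]
204 [132 131 125 114 108 100  98  98  99  99 100 101 125 156 161 160]
205 [126 136 137 131 123 105  99  99  99 101 100 100 121 151 155 150]
206 [120 133 139 139 137 111  98 100 100 101 100  99 109 138 156 147]
207 [122 122 128 137 139 117 100 102 101 100  99 101  97 120 155 151]
208 [133 122 119 123 129 116 100 100 100 100  98 100  89  98 154 156]
209 [146 141 130 122 119 110 100  98 101 100  99 100  90  86 150 159]
210 [156 159 146 133 109  98  98  97  99 100  99  98  91  81 148 159]
211 [162 162 159 149 105  85  98  99  99  98  98  98  90  75 150 159]
190 [[ 0.012  -0.0001  0.0138]]
192 [[ 0.012  -0.0001  0.0152]]
194 [[ 0.012  -0.0001  0.0165]]
196 [[ 0.012  -0.0001  0.0179]]
```

Tip and flange both measure about 2 mm short of the ideal seat. That is within the 4 mm tolerance but worth a firmer push, so I'll regrasp.

Request:
{"name": "step_arm", "arguments": {
  "motion": [
    [[0.03,0,0],0],
    [[0.06,0,0],0],
    [[0.085,0,0],0],
    [[0.105,0,0],0],
    [[0.115,0,0],0],
    [[0.119,0,0],0],
    [[0.12,0,0],0],
    [[0.12,0,0],0]
  ]
}}

```text
t: 23.83
ee_pos: [0.5207, 0.2195, 0.0855]
orientation: [-2.637, 1.57, 0.278]
contact_force: [-0.8, 1.2, 0.8]
width: 0.475
```

Request:
{"name": "step_arm", "arguments": {
  "motion": [
    [[0,0,0],0],
    [[0,0,0],0],
    [[0,0,0],0],
    [[0,0,0],0],
    [[0,0,0],0],
    [[0,0,0],0],
    [[0,0,0],0],
    [[0,0,0],0]
  ],
  "grip": 0.0,
  "squeeze": 40
}}

```text
t: 24.5
ee_pos: [0.5205, 0.2195, 0.0853]
orientation: [-2.482, 1.57, 0.433]
contact_force: [0.5, 0.7, 2.0]
width: 0.142
```

Request:
{"name": "step_arm", "arguments": {
  "motion": [
    [[0,0,-0.0005],0],
    [[0,0,-0.001],0],
    [[0,0,-0.001],0]
  ]
}}

```text
t: 24.75
ee_pos: [0.5208, 0.2194, 0.0851]
orientation: [0.021, 1.569, 2.936]
contact_force: [-4.4, 0.9, 4.9]
width: 0.141
```

Request:
{"name": "step_arm", "arguments": {
  "motion": [
    [[0,0,-0.0005],0],
    [[0,0,-0.001],0],
    [[0,0,-0.001],0],
    [[0,0,-0.001],0]
  ]
}}

```text
t: 25.08
ee_pos: [0.521, 0.2193, 0.0851]
orientation: [0.095, 1.568, 3.011]
contact_force: [-7.0, 1.4, 6.6]
width: 0.142
```

It has stopped firmly: force rises without travel, so the nose is on the pin. I'll back off the preload and release.

Request:
{"name": "step_arm", "arguments": {
  "motion": [
    [[0,0,0.001],0],
    [[0,0,0.002],0],
    [[0,0,0.002],0]
  ]
}}

```text
t: 25.33
ee_pos: [0.5207, 0.2194, 0.0852]
orientation: [-2.886, 1.569, 0.029]
contact_force: [-0.6, 0.8, 2.1]
width: 0.145
```

Request:
{"name": "step_arm", "arguments": {
  "motion": [
    [[0,0,0],0],
    [[0,0,0],0],
    [[0,0,0],0],
    [[0,0,0],0],
    [[0,0,0],0],
    [[0,0,0],0],
    [[0,0,0],0],
    [[0,0,0],0]
  ],
  "grip": 0.045
}}

```text
t: 26.0
ee_pos: [0.5203, 0.2194, 0.0849]
orientation: [2.441, 1.571, -0.927]
contact_force: [0.5, 0.6, -0.9]
width: 0.472
```

Request:
{"name": "step_arm", "arguments": {
  "motion": [
    [[-0.01,0,0],0],
    [[-0.03,0,0],0],
    [[-0.06,0,0],0],
    [[-0.09,0,0],0],
    [[-0.12,0,0],0],
    [[-0.12,0,0],0],
    [[-0.12,0,0],0],
    [[-0.12,0,0],0]
  ]
}}

```text
t: 26.67
ee_pos: [0.52, 0.2193, 0.2051]
orientation: [1.989, 1.571, -1.379]
contact_force: [-0.4, -0.2, -0.3]
width: 0.473
```

```bash
python3 - <<'E'
from h import *
x,R,s=tool();print(x,s["contact_force"].round(1))
p,im=snap("wrist","w14");g=cv2.cvtColor(im,cv2.COLOR_BGR2GRAY).astype(int)
print(g[100:116,312:322:3].T)
print(g[186:200,316])
for v in (112,126,140,154):print(v,g[v,280:330:2])
a=cv2.imread("pics/top0.png");P,b=snap("top","t14")
d=(np.abs(a.astype(int)-b).max(2)>40)
for n,(u,v) in {"drift":(352,285),"spare":(386,192),"driver":(315,171)}.items(): print(n,d[v-25:v+25,u-25:u+25].sum())
E
```

```text
[0.52004731 0.21931926 0.20506737] [-0.4 -0.2 -0.3]
[[237 237 238 238 238 238 237 235 223 201 190 185 183 183 183 183]
 [238 237 237 238 238 237 231 204 178 191 209 215 214 214 213 213]
 [238 238 238 238 238 238 237 232 215 191 177 174 172 170 171 170]
 [238 238 238 238 237 237 237 237 235 227 202 204 222 226 225 213]]
[ 92  92  87  85  91  97  92  82  86  95 102 101 101  99]
112 [237 237 238 238 238 238 238 238 238 237 238 238 238 238 237 237 183 200
 206 172 228 183 163 206 237]
126 [238 238 238 237 237 226 176 210 200 156 159 166 165 204 237 237 190 196
 206 164 162 197 237 238 238]
140 [237 237 238 238 238 237 238 237 234 186 202 202 162 161 164 153 144 191
 202 168 160 175 233 238 238]
154 [238 238 237 238 238 238 213 110 109 105 130 174 200 190 161 128 126 128
 130 124 123 119 112  85  63]
drift 0
spare 2
driver 0
```

Same place as before, the bystanders are unmoved and the arm is clear, so I hand in.

```bash
python3 -c "
from bench import env
print(env.sign_off())"
```

```text
the job is handed in; nothing more can be done
None
```

The drill plate is down on both pin shoulders and locked: I lifted it by its bar, lowered it level until it touched, and pushed the cotter through the tall pin from the jig's −x side. I handed the job in at about 27 s; sign-off gave no verdict.

- **Plate:** it went down without catching, pressed back with 6.6 N on landing, and looked flat in both the wrist and scene pictures.
- **Cotter:** the last picture, taken before the final push, shows the leg through the hole and the bow closed behind the pin. On regrasping, it took 7 N without moving further, so I take the nose to be against the pin.
- **Bystanders:** the top picture shows no change at the straight pin, the spare wheel or the screwdriver since the start.
- **Arm:** it is clear of everything, about 12 cm above the cotter, and the wrist force reads near zero.

**One check disagreed:** in the wrist picture the leg's tip and the flange sit about 2 to 2.5 mm short of the ideal seat, measured from the pin's cap. The firm stop says it is fully home. The calibration is only good to about 2 mm, and even the measured figure is inside the 4 mm tolerance.

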